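# Index the cartridge carousel and load its free rail

## Task

First turn the cartridge carousel by the bar handle on its hub until its one empty wide rail looks straight out through the opening of the wire guard (the other empty rail is too narrow for the cartridge). Then take the ink cartridge lying on the bench and slide it down that sloping rail, upright and black nose first like the cartridges already loaded, under the keeper until the nose is fully home against the end stop. Let go, leave the rail facing the opening, and do not knock over or push aside the tape roll, the stack of badge blanks or the bottle.

Things in the scene. Friction and masses are not known exactly. Their poses are not given: they have to be found in the camera images.
- feeder: Fixed foot of the carousel; origin on the turning axis at bench height, z up. A wire guard stands around it at 245 mm radius (hoops 100 and 185 mm high, top 190 mm, wire 8 to 10 mm), open only 55 degrees either side of the feeder's -x axis: the loading opening, roughly towards the robot.
- carousel (a joint): Turntable angle (rad), counter-clockwise from above; 0 or a whole turn = wide rail along feeder's -x. Turns both ways, stiff (0.25 N m), stays put. Disc 205 mm radius, top 36 mm high; four sloping rails 90 degrees apart: the empty wide one, two with a fixed cartridge (beside it), an empty one 26 mm wide (opposite). Only the hub stands above 150 mm.
- hub_grip (a point): Where to grip the bar handle: on the turning axis, 185 mm above the bench. The bar is an upright black plate on the hub, 14 mm thick, 90 mm long, 160 to 205 mm above the bench, on a post of 22 mm radius. Its length runs along load_rail's y axis, so it is gripped across the wide rail's horizontal direction.
- load_rail (a point): The empty wide rail: a U-channel sloping down outward at 30 degrees. Origin: middle of its floor at the end stop's inner face (low outer end), 200 mm from the turning axis, 50 mm above the bench. x up along the floor (inward), z square off the floor (leans outward 30 degrees), y across. Floor 155 mm long, 48 mm between walls 5 mm thick, 18 mm high.
- rail_stop (a point): Point on the wide rail's end stop, 12 mm off the floor, that the nose meets; the stop rises 25 mm. The keeper, a bridge with closed sides in line with the walls, covers load_rail x = 10 to 60 mm, underside 60 mm and top 64 mm off the floor. Beyond that the rail is open above; a cartridge set there, nose just short of the keeper, clears the hub.
- cartridge: Loose ink cartridge lying upright, 0.18 to 0.34 kg. Origin: centre of its underside (110 mm long); x from nose to rear, z up, y across. Grey body 95 x 40 x 50 mm tall (x = -40 to 55 mm); the black nose, 22 mm wide, 24 mm tall, juts 15 mm at the bottom front. Home: axes match load_rail's, origin at its x = 55 mm. It may stick on the slope by friction.
- nose (a point): Tip of the cartridge's nose: 55 mm ahead of the cartridge's origin (-x), 12 mm above its underside. Touches the end stop when home.
- tape_roll: Bystander: clear tape roll lying flat, 100 mm diameter, 30 mm high; origin at the centre of its underside. Leave alone.
- blanks: Bystander: stack of metal badge blanks, 58 mm diameter, 36 mm high; origin at the centre of its underside. Leave alone.
- bottle: Bystander: white plastic bottle, 68 mm diameter, 190 mm high; origin at the centre of its underside. Leave alone.
Mind the look-alikes: they are no part of the job. Of the things shaped like the cartridge, the grey one is meant.

How it is judged:
By the outcome, as a careful person would: the job done as asked, in the order asked, and still so for the second after the job is handed in, with the robot touching nothing.
It also fails if it takes over 69 s, if anything falls off the work surface, if the arm or the gripper's body presses on something with over 40 N, if the wrist force passes 120 N, or if a joint passes its speed limit or range.

## Robot

A 6-joint arm with a two-finger parallel gripper is mounted at the origin on the work surface. World frame = base frame: x ahead of the robot, y to its left, z up, the work surface at z = 0. Lengths are in mm, angles in degrees, forces in N, time in s.
With the tool pointing down it reaches from about 325 to 900 mm from the base axis. Payload 6.1 kg.
Tool frame: the origin (TCP) lies between the finger pads; the fingertips stand 11 mm ahead of it and the grasp point (between the pads) lies 8 mm behind it; y points along the fingers, x is the direction in which the jaws open and shut, and the axes are right-handed (so a half turn about y gives the same grasp; the last joint's range is limited). The gripper opens to 85 mm and grips with 20 to 120 N. Pads are 22 mm wide; open, the fingers measure 114 mm over their backs; the gripper's body (76 mm by 85 mm) begins 54 mm behind the grasp point. The pads swing forward as they close: fully open they stand 13 mm farther back than shut.
Start: joints at [59.467, 12.628, 87.462, -0, 79.91, -7.225], TCP at [247.293, 573.988, 242.3] pointing down, gripper open.
Joint ranges: [-170.65, 170.65], [-52.31, 119.04], [5.05, 147.46], [-71.25, 251.25], [11.57, 151.72], [-153.62, 153.62]. Speed limits (degrees/s): [147.25, 147.25, 172.46, 180, 180, 180].

## Interface

Orientations are given as a 3x3 rotation matrix whose columns are the frame's x, y, z axes.
In Python, from bench import monitor, viewer, job gives the robot as it stands.
- The arm moves only by the shell command python3 -m creep 'ROWS' [FORCE]. ROWS is JSON, a list of rows, each a list of 3 entries, a list of its own where there are three numbers: the opening, from 0 (shut) to 1 (fully open), then the shift along the world's x, y, z in m, then the turn, a rotation vector about the world's x, y, z in rad. In form: [[hand, [tx, ty, tz], [rx, ry, rz]], ...]. A call has exactly 10 rows; each row shifts and turns the commanded pose from where the row before left it; what a row does not reach is not made up. A row lasts 1/8 s, in which the tool goes at most 62.5 mm and 10.7 degrees, less where a joint would pass 70% of its speed; a pose out of reach is approached as far as the arm can. A call with a gripper value outside its range is refused whole. The fingers move at their own pace and stop on an object; FORCE is the grip in N (left out, the last holds). Time passes only in rows, so rows that do not move let the fingers close, or fill a call up. It gives the time, the measured TCP pose, the force and the opening at its end, in the units of the state.
- monitor.state(): the state, without advancing time (a new reading comes with each control period).
- viewer.snapshot(name): name is "side" or "top"; returns (picture, depth): 384x512x3 uint8, red, green, blue; 384x512 float32, mm along the optical axis (not along the pixel's ray), 0 where there is no reading.
- viewer.camera_model(name): a dict with "mtx" (3x3 intrinsics, pixels), "eye" and "rotation" of the camera in the world. Camera axes: x right, y down, z forward; pixel columns grow to the right and rows downward; lengths in mm; the calibration is good to about 2 mm. A picture is of the moment at which its call begins. camera_model takes no time and is no camera call.
- job.close_job(): hands the job in, once; it reports no verdict.
The state is a dict: "t": time; "joint_positions": joint angles; "qd": joint speeds; "tau": joint torques, N m; "ee_pos": TCP position; "eef_rot": TCP orientation; "ft_force": force on the tool from outside, world axes, zero at the start; "torque": the same for the moment, N m; "width": finger opening in mm.
Only numpy, scipy, OpenCV 4.12 (cv2) and the standard library are available. Lean on these libraries where they do the work, as an engineer would, in place of code of your own. Each camera call takes 0.05 s, during which the arm holds its last target. There are 200 camera calls.

## Working session

There is one attempt and no reset: what is moved stays moved. The work goes in short steps, Python scripts to look and compute and a shell command to move; the robot and the scene stay as the last step left them, time stands still between calls to the robot, and variables do not carry over. Pictures are saved under pics/ and viewed, about 8 in all and at most 12, crops included, and the job is handed in when it is done.

```bash
mkdir -p pics; cat > h.py <<'E'
from bench import monitor, viewer, job
import numpy as np, cv2
def snap(n,save=None):
    im,d=viewer.snapshot(n)
    if save: cv2.imwrite('pics/'+save+'.png',cv2.cvtColor(im,cv2.COLOR_RGB2BGR))
    return im,d
def pts(n,d):
    c=viewer.camera_model(n);K=np.array(c['mtx']);R=np.array(c['rotation']);e=np.array(c['eye'])
    v,u=np.mgrid[:d.shape[0],:d.shape[1]]
    r=np.stack([(u-K[0,2])/K[0,0],(v-K[1,2])/K[1,1],np.ones(d.shape)],-1)*d[...,None]
    P=r@R.T+e; P[d==0]=np.nan
    return P
E
python3 - <<'E'
from h import *
a,d=snap('top','t0');b,e=snap('side','s0')
np.savez('p0',a=a,d=d,b=b,e=e)
for n in('top','side'):
    c=viewer.camera_model(n);print(n,c)
print(monitor.state())
cv2.imwrite('pics/both.png',cv2.cvtColor(np.vstack([a,b])[:,:],cv2.COLOR_RGB2BGR))
E
```

```text
top {'mtx': array([[494.4665667 ,   0.        , 260.24474675],
       [  0.        , 494.4665667 , 194.41048864],
       [  0.        ,   0.        ,   1.        ]]), 'eye': array([ 280.97083553, -188.7135215 , 1467.0861947 ]), 'rotation': array([[-0.00509169, -0.99051113,  0.13733819],
       [-0.99985585,  0.00726734,  0.01534479],
       [-0.01619727, -0.13724026, -0.99040535]])}
side {'mtx': array([[380.49009329,   0.        , 249.77432218],
       [  0.        , 380.49009329, 194.15677422],
       [  0.        ,   0.        ,   1.        ]]), 'eye': array([428.39478988, 394.28963483, 806.37099523]), 'rotation': array([[-0.99582535, -0.07599916,  0.05055692],
       [-0.09048509,  0.74901773, -0.65634205],
       [ 0.01201341, -0.6581767 , -0.75276764]])}
{'t': 0.1, 'joint_positions': array([ 5.94692253e+01,  1.26728526e+01,  8.75206100e+01,  1.65109001e-03,
        7.99089917e+01, -7.22322583e+00]), 'qd': array([ 0.00896712,  0.00720738, -0.12133004, -0.0500935 , -0.06045694,
        0.01150189]), 'tau': array([ 5.58338270e-04, -4.98244679e+01, -3.90544760e+01, -2.43764352e-04,
        5.63301481e-03, -5.43088015e-05]), 'ee_pos': array([246.9975298 , 573.54615555, 241.27264872]), 'eef_rot': array([[ 3.95670341e-01, -9.32826633e-04, -9.18392133e-01],
       [ 9.18390901e-01, -1.52583342e-03,  3.95671360e-01],
       [-1.77040619e-03, -9.99998401e-01,  2.52972461e-04]]), 'ft_force': array([-0.86528352, -0.29816151, -0.62405425]), 'torque': array([-0.02934993,  0.03258417,  0.08287815]), 'width': 85.45048396473119}
```

View pics/t0.png

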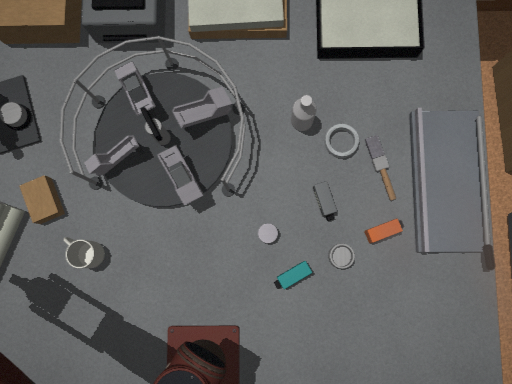

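View pics/s0.png

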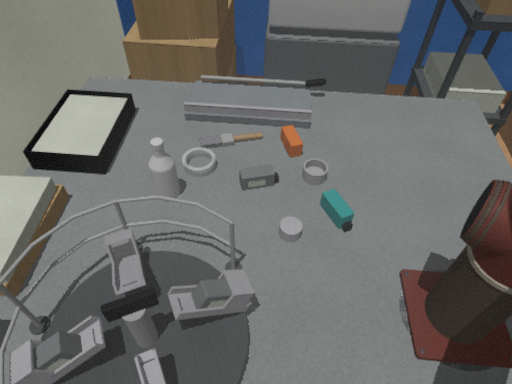

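```bash
python3 - <<'E'
from h import *
z=np.load('p0.npz')
a=cv2.resize(z['a'][30:225,50:265],None,fx=2,fy=2,interpolation=cv2.INTER_CUBIC)
b=cv2.resize(z['b'][190:384,0:270],None,fx=1.4,fy=2,interpolation=cv2.INTER_CUBIC)
h=min(a.shape[0],b.shape[0]);cv2.imwrite('pics/c0.png',cv2.convertScaleAbs(np.hstack([a[:h],b[:h]])[:,:,::-1],alpha=1.5))
P=pts('top',z['d']);X,Y,Z=P[...,0],P[...,1],P[...,2]
# hub bar
g=z['a'].max(-1)
m=(Z>185)&(Z<225)&(g<60);m[:80]=0;m[165:]=0;m[:,:120]=0;m[:,190:]=0
q=P[m];print('bar',len(q),q.mean(0));c,w=np.linalg.eigh(np.cov(q[:,:2].T));print(w[:,1],c,cv2.minAreaRect(q[:,:2].astype(np.float32)))
# disc centre via height 36
m=(abs(Z-36)<5);m[:,:80]=0;m[215:]=0;m[:,265:]=0;q=P[m];print('disc',len(q),cv2.minEnclosingCircle(q[:,:2].astype(np.float32)))
# bench objects
m=((Z>12)&(Z<230)).astype(np.uint8);m[:, :255]=0;m[:80]=0;m[290:]=0;m[:,405:]=0
n,l,s,_=cv2.connectedComponentsWithStats(m)
for i in range(1,n):
    if s[i,4]>40:
        q=P[l==i];print(s[i],np.round(q.mean(0)),np.round(q[:,2].max()),cv2.minAreaRect(q[:,:2].astype(np.float32)))
E
```

```text
bar 189 [648.79839756 119.8394657  202.66877609]
[-0.88440607 -0.46671823] [ 16.8168046  714.55926055] ((650.9329833984375, 121.51799011230469), (88.90840148925781, 14.140361785888672), 27.613704681396484)
disc 9028 ((753.6779174804688, 76.70842742919922), 342.58489990234375)
[291  95  26  36 676] [ 698. -290.  120.] 194.0 ((708.6412353515625, -292.4412841796875), (67.02423858642578, 64.11180877685547), 78.69625091552734)
[325 124  34  34 448] [ 642. -409.   28.] 40.0 ((642.618408203125, -410.0695495605469), (97.65626525878906, 99.4402847290039), 15.226879119873047)
[366 135  30  65 631] [ 576. -524.   18.] 31.0 ((559.9819946289062, -528.3779907226562), (198.943603515625, 42.93690490722656), 15.571512222290039)
[313 181  24  40 544] [ 461. -354.   45.] 61.0 ((459.7648620605469, -355.9996032714844), (110.49098205566406, 40.67509460449219), 17.160520553588867)
[365 219  39  24 519] [ 372. -521.   47.] 59.0 ((374.687744140625, -528.818359375), (40.24557113647461, 110.9524154663086), 20.611019134521484)
[258 223  20  21 316] [ 366. -187.   35.] 43.0 ((366.8556823730469, -186.95506286621094), (55.369842529296875, 55.43397903442383), 43.204254150390625)
[329 244  26  25 311] [ 300. -401.   28.] 50.0 ((299.6662902832031, -399.2618408203125), (70.88497161865234, 68.44542694091797), 88.76569366455078)
[274 261  38  28 529] [ 246. -258.   47.] 58.0 ((244.00979614257812, -255.73358154296875), (39.99505615234375, 109.63481903076172), 29.875640869140625)
```

View pics/c0.png

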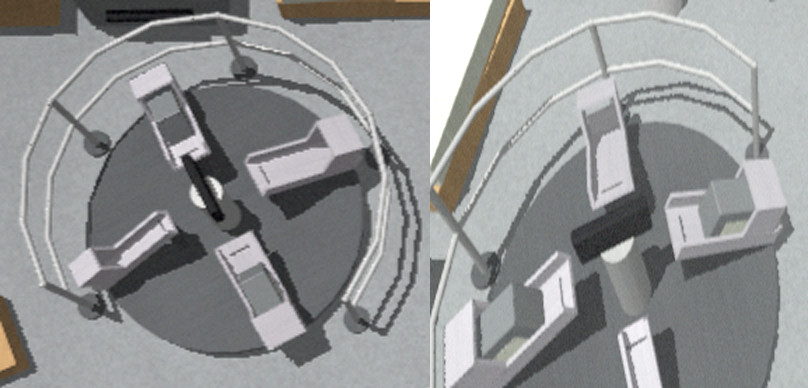

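```bash
python3 - <<'E'
from h import *
z=np.load('p0.npz')
P=pts('top',z['d']);X,Y,Z=P[...,0],P[...,1],P[...,2]
print('bench Z',np.nanmedian(Z[200:300,120:250]))
C=np.array([650.9,121.5])
# post feet: dark discs on bench near r=245
r=np.hypot(X-C[0],Y-C[1]);th=np.degrees(np.arctan2(Y-C[1],X-C[0]))
g=z['a'].max(-1)
m=((abs(r-245)<35)&(Z<22)&(g<75)).astype(np.uint8)
for (u,v) in((97,183),(229,188),(98,101),(172,63)):
    k=np.zeros_like(m);cv2.circle(k,(u,v),9,1,-1)
    q=P[(m*k)>0];t=np.median(q[:,:2],0);print(u,v,len(q),g[v,u],np.round(q.mean(0)),np.hypot(*(t-C)),np.degrees(np.arctan2(*(t-C)[::-1])))
# posts & hoops: points elevated 60..195 by angle
for lo,hi in((175,200),(90,110),(20,90)):
    m=(abs(r-245)<14)&(Z>lo)&(Z<hi);t=(th[m])%360
    t=np.sort(t);print(lo,len(t),np.round(np.percentile(t,[0,.5,1,99,99.5,100]),1),'gap below/above 180:',t[t<180].max() if (t<180).any() else None,t[t>180].min())
    hh=np.histogram(t,bins=36,range=(0,360))[0];print(hh)
E
```

```text
bench Z -0.285145152676364
97 183 146 30 [522. 325.   5.] 241.01709227750192 122.6877193625606
229 188 77 70 [495. -77.   4.] 254.1185906316622 -128.09714309837912
98 101 123 59 [775. 330.   5.] 241.19177405436324 59.36574806714336
172 63 138 58 [891. 105.   4.] 240.6266488693346 -4.13757452982608
175 1219 [  0.    1.    2.6 357.6 358.5 359.7] gap below/above 180: 122.49562052438881 230.7004017948617
[48 47 48 51 50 55 50 51 49 52 46 50 18  0  0  0  0  0  0  0  0  0  0 50
 47 48 48 45 42 46 44 46 43 47 46 52]
90 963 [  0.    0.9   2.2 357.4 358.5 359.5] gap below/above 180: 122.576090590713 230.72986162885437
[41 41 45 47 41 47 43 45 42 43 46 38 11  0  0  0  0  0  0  0  0  0  0 34
 41 41 37 20  7 16 37 39 38 42 38 43]
20 124 [ 58.   58.3  58.5 357.6 357.7 357.7] gap below/above 180: 122.74001540704312 230.51534723902884
[ 0  0  0  0  0 32  5  0  0  0  0  0 31  0  0  0  0  0  0  0  0  0  0 14
  0  0  0  0  0  6  0  0  0  0  0 36]
```

```bash
python3 -m creep '[[1,[0.030,-0.035,0.02],[0,0,0.089]],[1,[0.041,-0.045,0.02],[0,0,0.089]],[1,[0.041,-0.046,0],[0,0,0.089]],[1,[0.041,-0.046,0],[0,0,0.089]],[1,[0.041,-0.046,0],[0,0,0.089]],[1,[0.041,-0.046,0],[0,0,0.089]],[1,[0.041,-0.046,0],[0,0,0.089]],[1,[0.041,-0.046,0],[0,0,0.089]],[1,[0.041,-0.046,0],[0,0,0.089]],[1,[0.041,-0.046,0],[0,0,0.089]]]' 40
```

```text
t: 1.35
ee_pos: [646.2, 125.4, 281.3]
eef_rot: [[-0.467, -0.001, -0.884], [0.884, 0.0, -0.467], [0.0, -1.0, 0.001]]
ft_force: [0.2, 1.0, 0.8]
width: 85.5
```

```bash
python3 -m creep '[[1,[0.0047,-0.0045,-0.030],[0,0,0]],[1,[0,0,-0.035],[0,0,0]],[1,[0,0,-0.025],[0,0,0]],[1,[0,0,-0.014],[0,0,0]],[1,[0,0,0],[0,0,0]],[0,[0,0,0],[0,0,0]],[0,[0,0,0],[0,0,0]],[0,[0,0,0],[0,0,0]],[0,[0,0,0],[0,0,0]],[0,[0,0,0],[0,0,0]]]' 50
```

```text
t: 2.6
ee_pos: [650.5, 122.0, 178.5]
eef_rot: [[-0.465, 0.001, -0.886], [0.886, -0.001, -0.465], [-0.001, -1.0, -0.001]]
ft_force: [1.3, -3.8, 3.0]
width: 13.3
```

```bash
python3 -m creep '[[0,[0,0,0],[0,0,-0.06]],[0,[0,0,0],[0,0,-0.10]],[0,[0,0,0],[0,0,-0.14]],[0,[0,0,0],[0,0,-0.14]],[0,[0,0,0],[0,0,-0.14]],[0,[0,0,0],[0,0,-0.14]],[0,[0,0,0],[0,0,-0.14]],[0,[0,0,0],[0,0,-0.14]],[0,[0,0,0],[0,0,-0.14]],[0,[0,0,0],[0,0,-0.14]]]'
```

```text
t: 3.85
ee_pos: [650.8, 123.5, 178.5]
eef_rot: [[0.718, 0.002, -0.696], [0.696, 0.001, 0.718], [0.003, -1.0, -0.001]]
ft_force: [3.8, 2.8, 1.1]
width: 13.2
```

```bash
python3 -m creep '[[0,[0,0,0],[0,0,-0.14]],[0,[0,0,0],[0,0,-0.14]],[0,[0,0,0],[0,0,-0.14]],[0,[0,0,0],[0,0,-0.14]],[0,[0,0,0],[0,0,-0.14]],[0,[0,0,0],[0,0,-0.132]],[0,[0,0,0],[0,0,0]],[0,[0,0,0],[0,0,0]],[0,[0,0,0],[0,0,0]],[0,[0,0,0],[0,0,0]]]'
```

```text
t: 5.1
ee_pos: [651.9, 123.9, 178.5]
eef_rot: [[0.998, 0.005, 0.058], [-0.058, 0.002, 0.998], [0.005, -1.0, 0.003]]
ft_force: [8.0, 3.4, -2.1]
width: 13.6
```

```bash
python3 -m creep '[[1,[0,0,0],[0,0,0]],[1,[0,0,0],[0,0,0]],[1,[0,0,0],[0,0,0]],[1,[0,0,0.03],[0,0,0]],[1,[0,0,0.06],[0,0,0]],[1,[0,0,0.05],[0,0,0]],[1,[-0.02,-0.05,0],[0,0,-0.15]],[1,[-0.02,-0.055,0],[0,0,-0.15]],[1,[-0.02,-0.055,0],[0,0,-0.15]],[1,[-0.02,-0.055,0],[0,0,-0.15]]]'
python3 - <<'E'
from h import *
a,d=snap('top','t1');b,e=snap('side','s1')
np.savez('p1',a=a,d=d,b=b,e=e)
cv2.imwrite('pics/c1.png',cv2.convertScaleAbs(np.hstack([cv2.resize(a[60:230,60:270],None,fx=1.9,fy=1.9),cv2.resize(b[200:370,20:230],None,fx=1.9,fy=1.9)])[:,:,::-1],alpha=1.5))
P=pts('top',d);Z=P[...,2]
g=a.max(-1)
m=(Z>185)&(Z<225)&(g<60);m[:80]=0;m[165:]=0;m[:,:120]=0;m[:,190:]=0
q=P[m];print('bar',len(q),cv2.minAreaRect(q[:,:2].astype(np.float32)))
# wide rail: elevated points in sector toward -x
C=np.array([650.9,121.5]);rx=C[0]-P[...,0]
th=np.degrees(np.arctan2(P[...,1]-C[1],P[...,0]-C[0]))%360
r=np.hypot(P[...,0]-C[0],P[...,1]-C[1])
m=(Z>45)&(Z<180)&(r>50)&(r<225)&(abs(th-176.6)<30)
q=P[m];print('rail',len(q),cv2.minAreaRect(q[:,:2].astype(np.float32)))
# midline
for lo in range(60,220,20):
    u=np.array([-np.cos(np.radians(3.4)),np.sin(np.radians(3.4))]);n=np.array([-u[1],u[0]])
    s=(q[:,:2]-C)@u;w=(q[:,:2]-C)@n;k=(s>lo)&(s<lo+20)
    if k.any():print(lo,k.sum(),np.round([w[k].min(),w[k].max(),q[k,2].min(),q[k,2].max()],1))
E
```

```text
t: 6.35
ee_pos: [569.0, -93.9, 318.0]
eef_rot: [[0.788, 0.0, 0.615], [-0.615, -0.0, 0.788], [0.0, -1.0, 0.0]]
ft_force: [0.2, -0.1, 0.1]
width: 85.6
bar 139 ((652.8187866210938, 138.0365447998047), (57.99264144897461, 15.350699424743652), 86.09843444824219)
rail 75 ((520.5978393554688, 169.9939422607422), (40.13380813598633, 141.52084350585938), 83.84425354003906)
60 32 [-31.3 -17.6 116.3 143.5]
80 23 [-29.2 -24.5 115.4 140.1]
100 6 [-60.  -26.2  45.8 128.1]
180 12 [-30.2 -23.5 123.3 136.5]
200 2 [-29.2 -28.8 123.5 125.7]
```

View pics/c1.png

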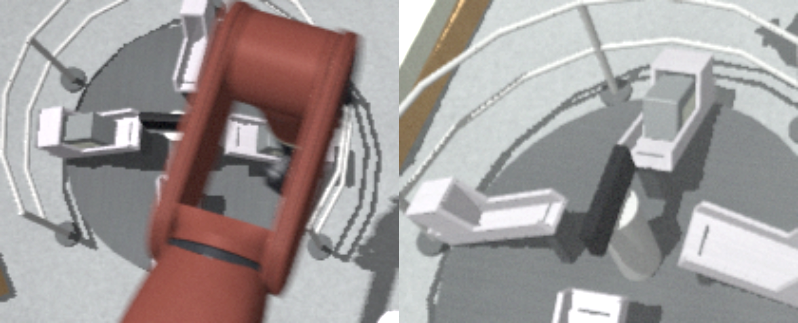

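```bash
python3 -m creep '[[1,[-0.013,-0.05,0],[0,0,-0.122]],[1,[-0.016,-0.052,0],[0,0,-0.122]],[1,[-0.016,-0.052,-0.02],[0,0,-0.122]],[1,[-0.016,-0.052,-0.03],[0,0,-0.122]],[1,[-0.016,-0.046,-0.04],[0,0,-0.122]],[1,[0,0,-0.05],[0,0,0]],[1,[0,0,-0.05],[0,0,0]],[1,[0,0,-0.03],[0,0,0]],[1,[0,0,0],[0,0,0]],[1,[0,0,0],[0,0,0]]]'
python3 - <<'E'
from h import *
a,d=snap('top','t2');b,e=snap('side','s2')
np.savez('p2',a=a,d=d,b=b,e=e)
A=cv2.resize(a[60:230,60:270],None,fx=1.9,fy=1.9);B=cv2.resize(b[90:260,170:380],None,fx=1.9,fy=1.9)
cv2.imwrite('pics/c2.png',cv2.convertScaleAbs(np.hstack([A,B])[:,:,::-1],alpha=1.5))
P=pts('top',d);Z=P[...,2];g=a.max(-1)
m=(Z>185)&(Z<225)&(g<60);m[:80]=0;m[165:]=0;m[:,:120]=0;m[:,190:]=0
q=P[m];print('bar',len(q),cv2.minAreaRect(q[:,:2].astype(np.float32)))
C=np.array([650.9,121.5])
th=np.degrees(np.arctan2(P[...,1]-C[1],P[...,0]-C[0]))%360
r=np.hypot(P[...,0]-C[0],P[...,1]-C[1])
m=(Z>45)&(Z<180)&(r>50)&(r<245)&(abs(th-176.6)<30)
q=P[m];print('rail',len(q),cv2.minAreaRect(q[:,:2].astype(np.float32)))
u=np.array([-np.cos(np.radians(3.4)),np.sin(np.radians(3.4))]);n=np.array([-u[1],u[0]])
s=(q[:,:2]-C)@u;w=(q[:,:2]-C)@n
for lo in range(50,240,15):
    k=(s>lo)&(s<lo+15)
    if k.any():print(lo,k.sum(),np.round([w[k].min(),w[k].max(),(w[k].min()+w[k].max())/2,q[k,2].min(),q[k,2].max()],1), np.round(np.median(q[k&(abs(w)<12),2]),1))
print(monitor.state()['ee_pos'])
E
```

```text
t: 7.7
ee_pos: [494.2, -344.4, 99.7]
eef_rot: [[0.299, 0.002, 0.954], [-0.954, -0.001, 0.299], [0.002, -1.0, 0.001]]
ft_force: [0.7, -0.0, -0.1]
width: 85.3
bar 230 ((651.4852294921875, 121.65974426269531), (89.42725372314453, 15.96671199798584), 87.56965637207031)
rail 1371 ((508.0262451171875, 110.12760162353516), (102.95185089111328, 159.96099853515625), 86.63700866699219)
50 16 [-29.9  26.7  -1.6 117.3 129.6] 124.7
65 122 [-31.4  28.5  -1.4 114.1 145.4] 123.6
80 138 [-2.850e+01  2.870e+01  1.000e-01  1.026e+02  1.435e+02] 112.3
95 133 [-30.1  28.4  -0.8  96.6 133.4] 104.5
110 132 [-31.7  28.5  -1.6  87.9 123.8] 95.6
125 123 [-29.1  28.7  -0.2  79.7 113.8] 86.8
140 132 [-30.2  50.8  10.3  45.3 109.1] 79.3
155 112 [-2.940e+01  2.920e+01 -1.000e-01  6.210e+01  1.198e+02] 71.4
170 107 [-29.9  71.3  20.7  45.7 141.2] 133.4
185 154 [-29.8  28.5  -0.7  50.4 135.8] 126.9
200 146 [-31.6  28.9  -1.3  48.1 127.6] 119.0
215 56 [-29.1  27.9  -0.6  68.4 118. ] 112.1
[ 494.54821794 -344.92087847  100.59814157]
```

View pics/c2.png

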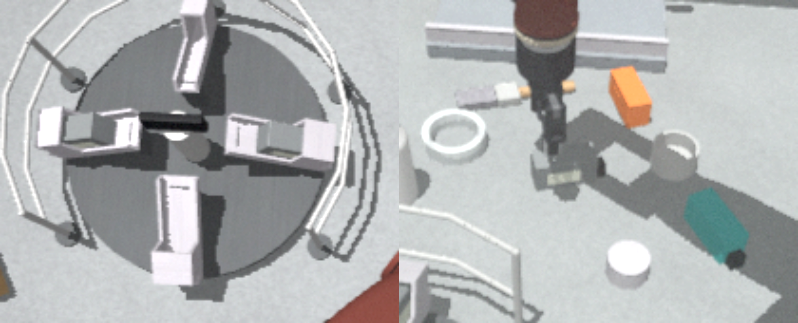

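```bash
python3 -m creep '[[1,[0,0,-0.03],[0,0,0]],[1,[0,0,-0.025],[0,0,0]],[1,[0,0,-0.012],[0,0,0]],[1,[0,0,0],[0,0,0]],[0.4,[0,0,0],[0,0,0]],[0,[0,0,0],[0,0,0]],[0,[0,0,0],[0,0,0]],[0,[0,0,0],[0,0,0]],[0,[0,0,0],[0,0,0]],[0,[0,0,0],[0,0,0]]]' 60
```

```text
t: 9.05
ee_pos: [494.0, -344.9, 32.5]
eef_rot: [[0.298, 0.002, 0.955], [-0.955, -0.002, 0.298], [0.002, -1.0, 0.001]]
ft_force: [-0.6, -0.6, 6.2]
width: 38.9
```

```bash
python3 -m creep '[[0,[0,0,0.03],[0,0,0]],[0,[0,0,0.055],[0,0,0]],[0,[0,0,0.06],[0,0,0]],[0,[0,0,0.06],[0,0,0]],[0,[0,0.02,0.055],[0,0,-0.06]],[0,[0,0.055,0.01],[0,0,-0.06]],[0,[0,0.06,0],[0,0,-0.06]],[0,[0,0.06,0],[0,0,-0.06]],[0,[0,0.06,0],[0,0,-0.06]],[0,[0,0.06,0],[0,0,-0.06]]]'
```

```text
t: 10.3
ee_pos: [492.2, -27.0, 300.1]
eef_rot: [[-0.06, -0.001, 0.998], [-0.998, 0.0, -0.06], [-0.0, -1.0, -0.001]]
ft_force: [0.6, -0.5, -3.3]
width: 38.9
```

```bash
python3 -m creep '[[0,[0.005,0.05,0],[0,0,0]],[0,[0.01,0.05,0],[-0.006,-0.1,0]],[0,[0.01,0.04,0],[-0.006,-0.105,0]],[0,[0.01,0.02,0],[-0.006,-0.106,0]],[0,[0.004,0,0],[-0.006,-0.106,0]],[0,[0,0,-0.01],[-0.007,-0.106,0]],[0,[0,0,-0.03],[0,0,0]],[0,[0,0,-0.03],[0,0,0]],[0,[0,0,-0.01],[0,0,0]],[0,[0,0,0],[0,0,0]]]'
python3 - <<'E'
from h import *
R=monitor.state();p=R['ee_pos'];M=R['eef_rot']
b,e=snap('side');a,d=snap('top')
np.savez('p3',a=a,d=d,b=b,e=e)
cv2.imwrite('pics/c3.png',cv2.convertScaleAbs(np.hstack([cv2.resize(b[180:384,60:300],None,fx=1.65,fy=1.65),cv2.resize(a[60:264,60:300],None,fx=1.65,fy=1.65)])[:,:,::-1],alpha=1.5))
print(p,M)
E
```

```text
t: 11.55
ee_pos: [531.4, 130.8, 220.0]
eef_rot: [[-0.057, 0.497, 0.866], [-0.998, -0.03, -0.049], [0.002, -0.867, 0.498]]
ft_force: [0.2, -0.4, -3.0]
width: 38.7
[531.40350222 130.82434331 219.96506281] [[-0.05741706  0.4971628   0.86575541]
 [-0.99834903 -0.02996251 -0.04900463]
 [ 0.00157693 -0.86713978  0.49806236]]
```

View pics/c3.png

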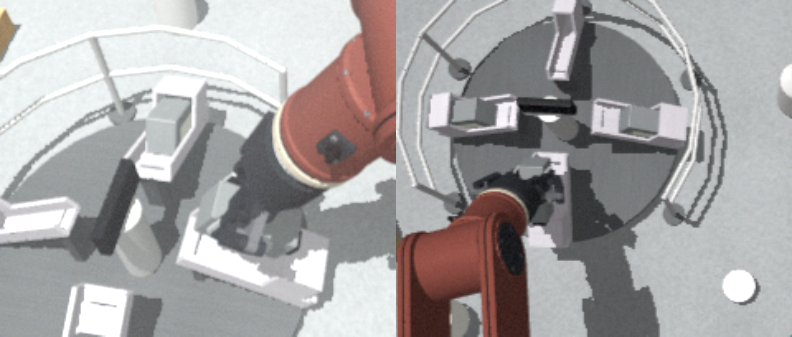

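```bash
python3 -m creep '[[0,[0.009,-0.001,-0.015],[0,0,0]],[0,[0.009,-0.001,-0.015],[0,0,0]],[0,[0.009,-0.0005,-0.015],[0,0,0]],[0,[0.005,0,-0.009],[0,0,0]],[0,[0.003,0,-0.006],[0,0,0]],[0,[0,0,0],[0,0,0]],[0,[0.001,0,-0.0017],[0,0,0]],[0,[0.001,0,-0.0017],[0,0,0]],[0,[0,0,0],[0,0,0]],[0,[0,0,0],[0,0,0]]]'
python3 - <<'E'
from h import *
O=np.array([451.6,134.1,50]);R=np.array([[.8645,-.0514,.5],[.0593,.998,0],[-.4991,.0297,.866]])
s=monitor.state();p=s['ee_pos'];print('tcp in rail',R@(p-O),'cart origin',R@(p-O)-[36,0,32.5],'F',R@s['ft_force'])
E
```

```text
t: 12.9
ee_pos: [569.1, 128.5, 157.9]
eef_rot: [[-0.057, 0.5, 0.864], [-0.998, -0.03, -0.049], [0.001, -0.866, 0.5]]
ft_force: [0.1, -0.3, -2.5]
width: 39.2
tcp in rail [155.84071125   1.3615008   34.58106575] cart origin [119.84071125   1.3615008    2.08106575] F [-1.13310659 -0.25564129 -2.23163466]
```

```bash
python3 -m creep '[[0,[0,-0.0012,0],[0,0,0]],[0,[-0.0043,0.00026,-0.0025],[0,0,0]],[0,[-0.0086,0.0005,-0.005],[0,0,0]],[0,[-0.0086,0.0005,-0.005],[0,0,0]],[0,[-0.0086,0.0005,-0.005],[0,0,0]],[0,[-0.0086,0.0005,-0.005],[0,0,0]],[0,[-0.0043,0.00026,-0.0025],[0,0,0]],[0,[-0.0043,0.00026,-0.0025],[0,0,0]],[0,[0,0,0],[0,0,0]],[0,[0,0,0],[0,0,0]]]'
cat > r.py <<'E'
from h import *
O=np.array([451.6,134.1,50]);R=np.array([[.8645,-.0514,.5],[.0593,.998,0],[-.4991,.0297,.866]])
s=monitor.state();p=s['ee_pos'];print('tcp in rail',R@(p-O),'cart origin',R@(p-O)-[36,0,32.5],'F',R@s['ft_force'],'M',R@s['torque'])
E
python3 r.py
```

```text
t: 14.15
ee_pos: [522.2, 130.1, 130.6]
eef_rot: [[-0.057, 0.5, 0.864], [-0.998, -0.029, -0.049], [0.001, -0.866, 0.501]]
ft_force: [-0.1, -0.8, -3.0]
width: 39.0
tcp in rail [101.50697686   0.17763371  34.44052045] cart origin [65.50697686  0.17763371  1.94052045] F [-1.50093945 -0.75314646 -2.58782905] M [0.01728916 0.41603478 0.01212421]
```

Free so far; 10 mm left. Settle onto the floor and push to the stop in small steps.

```bash
python3 -m creep '[[0,[-0.0035,0.0002,-0.0028],[0,0,0]],[0,[-0.0030,0.0002,-0.0026],[0,0,0]],[0,[-0.0017,0.0001,-0.001],[0,0,0]],[0,[-0.0009,0.0001,-0.0005],[0,0,0]],[0,[0,0,0],[0,0,0]],[0,[0,0,0],[0,0,0]],[0,[0,0,0],[0,0,0]],[0,[0,0,0],[0,0,0]],[0,[0,0,0],[0,0,0]],[0,[0,0,0],[0,0,0]]]'
python3 r.py
```

```text
t: 15.4
ee_pos: [514.6, 130.8, 125.3]
eef_rot: [[-0.057, 0.503, 0.862], [-0.998, -0.029, -0.049], [0.0, -0.864, 0.504]]
ft_force: [5.5, -2.0, -1.1]
width: 38.8
tcp in rail [92.28369297  0.41768591 33.61656249] cart origin [56.28369297  0.41768591  1.11656249] F [ 4.3145701  -1.6878499  -3.80677666] M [-0.20509309 -0.72005792  0.04596374]
```

```bash
python3 -m creep '[[0,[-0.0009,0.0001,-0.0005],[0,0,0]],[0,[-0.0009,0.0001,-0.0005],[0,0,0]],[0,[0,0,0],[0,0,0]],[0,[0,0,0],[0,0,0]],[0,[0,0,0],[0,0,0]],[0,[0,0,0],[0,0,0]],[0,[0,0,0],[0,0,0]],[0,[0,0,0],[0,0,0]],[0,[0,0,0],[0,0,0]],[0,[0,0,0],[0,0,0]]]'
python3 r.py
```

```text
t: 16.65
ee_pos: [514.3, 131.1, 125.7]
eef_rot: [[-0.057, 0.507, 0.86], [-0.998, -0.029, -0.049], [-0.0, -0.862, 0.507]]
ft_force: [8.8, -1.6, 0.1]
width: 39.2
tcp in rail [92.17034338  0.74952644 34.16293256] cart origin [56.17034338  0.74952644  1.66293256] F [ 7.70849087 -1.05282056 -4.37292505] M [-0.24198048 -1.36107899  0.00471607]
```

```bash
python3 -m creep '[[0,[0.0014,0,-0.0003],[0,0,0]],[0,[0.0006,0,-0.001],[0,0,0]],[0,[0,0,0],[0,0,0]],[0,[0,0,0],[0,0,0]],[0.55,[0,0,0],[0,0,0]],[0.7,[0,0,0],[0,0,0]],[0.8,[0,0,0],[0,0,0]],[0.8,[0,0,0],[0,0,0]],[0.8,[0,0,0],[0,0,0]],[0.8,[0,0,0],[0,0,0]]]'
python3 r.py
```

```text
t: 17.9
ee_pos: [512.9, 130.9, 121.0]
eef_rot: [[-0.057, 0.499, 0.865], [-0.998, -0.03, -0.049], [0.001, -0.866, 0.5]]
ft_force: [0.6, 0.2, -0.3]
width: 68.3
tcp in rail [88.6427652   0.39141767 30.79185604] cart origin [52.6427652   0.39141767 -1.70814396] F [ 0.35148002  0.25650868 -0.52488935] M [ 0.01578906  0.23104525 -0.02272205]
```

```bash
python3 -m creep '[[0.8,[-0.01,0.0006,0.0173],[0,0,0]],[0.8,[-0.01,0.0006,0.0173],[0,0,0]],[0.8,[-0.01,0.0006,0.0173],[0,0,0]],[0,[0.02,-0.0012,0.0115],[0,0,0]],[0,[0.0232,-0.0014,0.0135],[0,0,0]],[0,[0,0,0],[0,0,0]],[0,[0,0,0],[0,0,0]],[0,[0,0,0],[0,0,0]],[0,[0,0,0],[0,0,0]],[0,[0,0,0],[0,0,0]]]'
python3 r.py
python3 - <<'E'
from h import *
b,e=snap('side');a,d=snap('top')
np.savez('p4',a=a,d=d,b=b,e=e)
cv2.imwrite('pics/c4.png',cv2.convertScaleAbs(np.hstack([cv2.resize(b[180:384,60:300],None,fx=1.65,fy=1.65),cv2.resize(a[60:264,60:300],None,fx=1.65,fy=1.65)])[:,:,::-1],alpha=1.5))
E
```

```text
t: 19.15
ee_pos: [525.8, 130.1, 197.7]
eef_rot: [[-0.057, 0.499, 0.865], [-0.998, -0.029, -0.049], [0.001, -0.866, 0.5]]
ft_force: [0.6, -0.5, 0.0]
width: -0.0
tcp in rail [138.21852827   0.43438243  90.7620492 ] cart origin [102.21852827   0.43438243  58.2620492 ] F [ 0.58635194 -0.44185195 -0.31993415] M [ 0.02220428  0.22234005 -0.05730399]
```

View pics/c4.png

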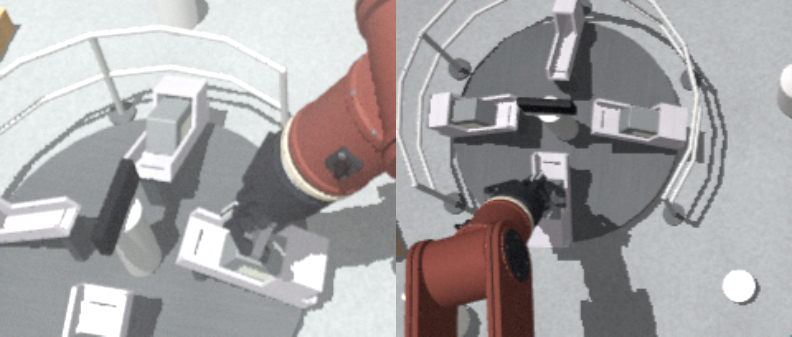

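```bash
python3 -m creep '[[0,[0.01,-0.0006,-0.0173],[0,0,0]],[0,[0.01,-0.0006,-0.0173],[0,0,0]],[0,[0.009,-0.0006,-0.0155],[0,0,0]],[0,[0,0,0],[0,0,0]],[0,[-0.0043,0.0003,-0.0025],[0,0,0]],[0,[-0.0043,0.0003,-0.0025],[0,0,0]],[0,[-0.0026,0.0002,-0.0015],[0,0,0]],[0,[0,0,0],[0,0,0]],[0,[0,0,0],[0,0,0]],[0,[0,0,0],[0,0,0]]]'
python3 r.py
```

```text
t: 20.5
ee_pos: [544.1, 129.1, 141.6]
eef_rot: [[-0.057, 0.5, 0.864], [-0.998, -0.03, -0.049], [0.001, -0.866, 0.501]]
ft_force: [0.3, 0.3, -0.0]
width: 0.5
tcp in rail [125.99579229   0.4601127   32.96928858] cart origin [89.99579229  0.4601127   0.46928858] F [ 0.24218566  0.29281125 -0.17726491] M [-0.03801259  0.26771995  0.04290808]
```

```bash
python3 -m creep '[[0,[-0.0017,0.0001,-0.001],[0,0,0]],[0,[-0.0017,0.0001,-0.001],[0,0,0]],[0,[-0.0009,0,-0.0005],[0,0,0]],[0,[-0.0009,0,-0.0005],[0,0,0]],[0,[-0.0009,0,-0.0005],[0,0,0]],[0,[0,0,0],[0,0,0]],[0,[0,0,0],[0,0,0]],[0,[0,0,0],[0,0,0]],[0,[0,0,0],[0,0,0]],[0,[0,0,0],[0,0,0]]]'
python3 r.py
```

```text
t: 21.75
ee_pos: [539.7, 129.4, 139.9]
eef_rot: [[-0.057, 0.503, 0.862], [-0.998, -0.029, -0.049], [0.0, -0.864, 0.504]]
ft_force: [5.2, -1.0, 3.6]
width: -0.1
tcp in rail [121.35237091   0.49618736  33.69943107] cart origin [85.35237091  0.49618736  1.19943107] F [ 6.33576476 -0.67126269  0.46674606] M [-0.16174356 -0.7783794   0.08197406]
```

```bash
python3 -m creep '[[0,[-0.0009,0,-0.0005],[0,0,0]],[0,[-0.0009,0,-0.0005],[0,0,0]],[0,[-0.0009,0,-0.0005],[0,0,0]],[0,[0,0,0],[0,0,0]],[0,[0,0,0],[0,0,0]],[0,[0,0,0],[0,0,0]],[0,[0,0,0],[0,0,0]],[0,[0,0,0],[0,0,0]],[0,[0,0,0],[0,0,0]],[0,[0,0,0],[0,0,0]]]'
python3 r.py
```

```text
t: 23.0
ee_pos: [539.1, 129.6, 140.6]
eef_rot: [[-0.057, 0.508, 0.86], [-0.998, -0.028, -0.049], [-0.001, -0.861, 0.509]]
ft_force: [9.6, -2.3, 4.5]
width: 0.2
tcp in rail [121.15323683   0.64807635  34.6307385 ] cart origin [85.15323683  0.64807635  2.1307385 ] F [10.69085747 -1.7473755  -0.99718609] M [-0.17361856 -1.47139226  0.05631687]
```

```bash
python3 -m creep '[[0,[0.003,0,0.0015],[0,0,0]],[0,[0.0086,-0.0005,0.005],[0,0,0]],[0,[-0.01,0.0006,0.0173],[0,0,0]],[0,[-0.01,0.0006,0.0173],[0,0,0]],[0,[-0.02,0.001,0.035],[0,0,0]],[0,[-0.03,0,0.05],[0,0,0]],[0,[-0.02,0,0.055],[0,0,0]],[0,[-0.02,0.05,0.02],[0,0,0]],[0,[-0.01,0.06,0],[0,0,0]],[0,[-0.01,0.06,0],[0,0,0]]]'
python3 -m creep '[[0,[-0.01,0.06,0],[0,0,0]],[0,[-0.02,0.058,0],[0,0,0]],[0,[-0.02,0.058,0],[0,0,0]],[0,[-0.02,0.058,0],[0,0,0]],[0,[0,0.05,0],[0,0,0]],[0,[0,0,0],[0,0,0]],[0,[0,0,0],[0,0,0]],[0,[0,0,0],[0,0,0]],[0,[0,0,0],[0,0,0]],[0,[0,0,0],[0,0,0]]]'
cat > f.py <<'E'
from h import *
import sys
b,e=snap('side');a,d=snap('top','tf');np.savez('p5',a=a,d=d,b=b,e=e)
cv2.imwrite('pics/'+sys.argv[1]+'.png',cv2.convertScaleAbs(np.hstack([cv2.resize(b[180:384,60:300],None,fx=1.65,fy=1.65),cv2.resize(a[60:264,60:300],None,fx=1.65,fy=1.65)])[:,:,::-1],alpha=1.5))
P=pts('top',d);C=np.array([651.2,122.2]);Z=P[...,2]
q0=P[(Z>185)&(Z<225)&(a.max(-1)<60)&(np.hypot(P[...,0]-C[0],P[...,1]-C[1])<60)];print('bar',cv2.minAreaRect(q0[:,:2].astype(np.float32)))
q=P.reshape(-1,3);O=np.array([451.6,134.1,50]);R=np.array([[.8645,-.0514,.5],[.0593,.998,0],[-.4991,.0297,.866]])
L=(q-O)@R.T
for lo in range(55,165,5):
    k=(L[:,0]>lo)&(L[:,0]<lo+5)&(abs(L[:,1])<16)&(L[:,2]>-20)&(L[:,2]<80)
    if k.any():print(lo,k.sum(),np.round(np.median(L[k,2]),1),end='; ')
k=(L[:,0]>65)&(L[:,0]<120)&(L[:,2]>38)&(L[:,2]<60);print('\ny of body',np.percentile(L[k,1],[1,99]),'x',np.percentile(L[k,0],[99,100]))
z0=np.load('p0.npz');P0=pts('top',z0['d'])
for nm,(x,y) in dict(bottle=(709,-292),tape=(643,-410),blanks=(367,-187),tin=(300,-400)).items():
    print(nm,[np.round(np.mean(p[(np.hypot(p[...,0]-x,p[...,1]-y)<62)&(p[...,2]>15)],0)) for p in(P0,P)])
E
python3 f.py c5
```

```text
t: 24.25
ee_pos: [415.9, 302.5, 338.0]
eef_rot: [[-0.058, 0.5, 0.864], [-0.998, -0.029, -0.05], [0.001, -0.866, 0.501]]
ft_force: [1.9, -0.1, 0.3]
width: 0.0
t: 25.5
ee_pos: [378.9, 565.1, 356.1]
eef_rot: [[0.008, 0.457, 0.889], [-1.0, -0.003, 0.011], [0.008, -0.89, 0.457]]
ft_force: [0.2, -0.0, 0.2]
width: 0.4
bar ((651.5252075195312, 121.97698974609375), (90.2073974609375, 15.502326011657715), 86.7370376586914)
55 39 59.7; 60 25 51.1; 65 20 49.6; 70 18 49.8; 75 20 48.6; 80 18 49.1; 85 20 48.5; 90 21 47.7; 95 18 49.9; 100 22 48.8; 105 33 44.5; 110 75 19.4; 115 19 -0.8; 120 19 0.4; 125 25 -1.8; 130 14 -1.4; 135 19 -0.5; 140 23 -0.4; 145 18 0.3; 150 21 -3.0; 155 8 -1.9; 
y of body [-203.84530444  199.27975335] x [111.78573904 112.46793306]
bottle [array([ 698., -290.,  121.]), array([ 698., -290.,  120.])]
tape [array([ 643., -410.,   28.]), array([ 642., -410.,   28.])]
blanks [array([ 367., -187.,   35.]), array([ 367., -187.,   35.])]
tin [array([ 300., -400.,   33.]), array([ 300., -401.,   32.])]
```

View pics/c5.png

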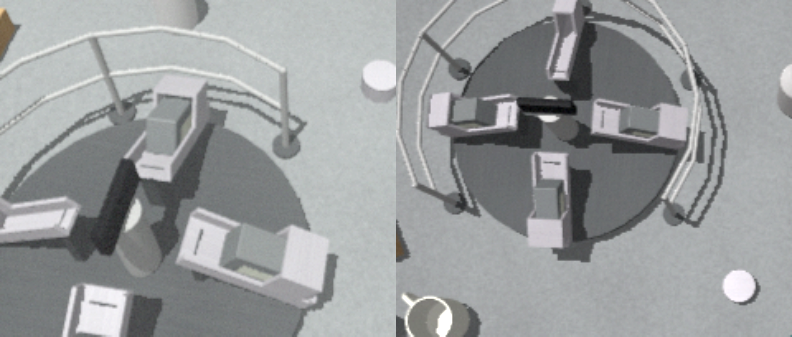

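```bash
python3 -c "
from bench import job; print(job.close_job())"
```

```text
the job is handed in; nothing more can be done
None
```

The job is done and handed in at about 26 s on the robot's clock, inside the 69 s limit. No verdict comes back, so what follows rests on my own checks.

- **Carousel:** I gripped the hub bar and turned it about 121° clockwise, so the empty wide rail faces the guard opening. At the end the bar measured -3.3°, against about -3.4° for the opening.
- **Cartridge:** I picked up the grey cartridge, tilted it 30° and slid it nose first under the keeper to the end stop. After letting go, I pushed its rear with the closed fingers. It moved only 0.2 mm as the force rose from 6 to 11 N, so I take it as home.
- **Last look, with the arm clear:** The rear of the cartridge is at about 110–112 mm along the rail, where 110 mm is expected. Its top is about 49 mm off the floor, where 50 mm is expected. It looks the same as the cartridges already loaded.
- **Bystanders:** The bottle, tape roll and blanks are within 1 mm of where they started.
- **Checks that disagreed:** Three things differed from the rest:
  - One earlier bar reading gave -2.4°.
  - My check of the cartridge's sideways position also picked up other objects, so I did not use it.
  - Holding the cartridge against the stop put it about 1 mm short of nominal, within the calibration error.

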